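# Stack the second storey on a kiln shelf

## Robot

A 7-joint arm with a two-finger parallel gripper is mounted at the origin on the work surface. World frame = base frame: x ahead of the robot, y to its left, z up, the work surface at z = 0. Lengths are in m, angles in rad, forces in N, time in s.
With the tool pointing down it reaches from about 0.4 to 0.85 m from the base axis. Payload 4.4 kg.
Tool frame: the origin (TCP) lies between the finger pads; the fingertips stand 11 mm ahead of it and the grasp point (between the pads) lies 8 mm behind it; z points along the fingers, y is the direction in which the jaws open and shut (so a half turn about z gives the same grasp; the last joint's range is limited). The gripper opens to 94 mm and grips with 3 to 60 N. Pads are 16 mm wide; open, the fingers measure 119 mm over their backs; the gripper's body (75 mm by 177 mm) begins 78 mm behind the grasp point.
Start: joints at [1.188, 0.628, 0.038, 1.517, -0.027, 0.996, -0.02], TCP at [0.203, -0.618, 0.216] pointing down, gripper open.
Joint ranges: [-3.06, 3.06], [-0.37, 2.12], [-1.25, 1.32], [0.18, 2.47], [-1.1, 4.24], [0.23, 1.98], [-2.94, 2.94]. Speed limits (rad/s): [2.57, 2.57, 3.14, 3.14, 3.14, 3.14, 3.14].

## Interface

Orientations are given as a rotation vector (axis times angle).
In Python, from cell import ctrl, fingers, ik, imaging, ticket, spotter gives the robot as it stands. Calls block until the motion is done:
- ctrl.goto(position, orientation): joint-space move of the TCP to a pose.
- ctrl.move_linear(position, orientation=None, v=0.15): straight line of the TCP; orientation=None keeps the orientation; v is the mean speed in m/s.
- ctrl.set_joints(angles): joint-space move.
- fingers.set_gripper(opening, grasp_force=None): opening from 0.0 (shut) to 1.0 (fully open); grasp_force is the grip in N (None keeps the last); returns when the fingers have stopped.
- ctrl.wait(seconds).
- ik(position, orientation): joint angles nearest the present ones, or None.
- imaging.snapshot(name): name is "scene" or "top" or "wrist"; returns a dict with "image" (384x512x3 uint8, red, green, blue), "range_z" (384x512 float32, m along the optical axis (not along the pixel's ray), 0 where there is no reading), "fx", "fy", "cx", "cy" (pixels), "R" (3x3) and "t" (3): a world point X has camera coordinates R X + t. Camera axes: x right, y down, z forward; pixel columns grow to the right and rows downward; lengths in m; the calibration is good to about 2 mm. A picture is of the moment at which its call begins.
A pose or a line that the arm cannot do raises ctrl.Unreachable and nothing moves.
- ticket.hand_in(): hands the job in, once; it reports no verdict.
Trained networks look in a picture, given as the dict that the camera call returned (one of the last four; its "shot" number tells which), for a name from the list of things; names that differ only in an ending like _2 or _b are one class to them, and where a whole thing is asked for, a point or a joint stands for the part that bears it (a point fixed in the world has none). Each returns a list of dicts, best first, with "conf" (0 to 1); they miss things now and then, are a little off and sometimes report something else, mostly with a low value. They report only what shows in the picture. A call takes as long as a camera call. They do not tell look-alikes from the thing itself.
- spotter.boxes_of(picture, label): "rect" ([left, top, right, bottom] in pixels, round what is visible of it).
- spotter.cut_out(picture, label): "region" (384x512 bool, what is visible of it) and "rect" ([left, top, right, bottom] in pixels, round what is visible of it).
Readings, each from a call of its own:
- ctrl.current_t(): time.
- ctrl.current_joints(): joint angles.
- ctrl.current_dq(): joint speeds.
- ctrl.current_tau(): joint torques, N m.
- ctrl.current_tool_pos(): TCP position.
- ctrl.current_ee_rot(): TCP orientation.
- ctrl.current_ft_force(): force on the tool from outside, world axes, zero at the start.
- ctrl.current_torque(): the same for the moment, N m.
- ctrl.current_opening(): opening from 0.0 (shut) to 1.0 (fully open).
Only numpy, scipy, OpenCV 4.12 (cv2) and the standard library are available. Lean on these libraries where they do the work, as an engineer would, in place of code of your own. Each camera call takes 0.05 s, during which the arm holds its last target.

## Task

Load the kiln shelf in two storeys: set the low cup upright on the middle of the round white setter disc, stand the two matching tall kiln props on the shelf to either side of the disc, in line with it along the shelf's long direction, and lay the strip across them, parallel to the shelf's long edges and centred over the disc, with a prop under each end. Then stand the tall cup upright on the middle of the strip. Leave the short prop and the vase where they are.

Things in the scene. Friction and masses are not known exactly. Their poses are not given: they have to be found in the camera images.
- kiln_shelf: Brown-grey refractory slab lying fixed on the table, 260 (its x) x 320 (its y, the long direction) x 15 mm thick. Origin: centre of underside, so its top is 15 mm above the origin.
- setter_disc: Round flat white disc, 70 mm across, 6 mm thick, fixed on top of the kiln shelf (its only disc). Origin: centre of underside, level with the shelf's top; its x and y axes are parallel to the shelf's (y = the shelf's long direction).
- low_cup: The lower of two loose terracotta cups without handles: 58 mm outside diameter from 18 mm height up to the rim, 50 mm tall, foot 44 mm across, wall 4 mm, about 0.12 kg. Upright at the start. Origin: centre of underside, z up.
- tall_cup: The taller loose terracotta cup (beaker): 52 mm outside diameter from 18 mm height up to the rim, 95 mm tall, foot 44 mm across, wall 4 mm, about 0.16 kg. Too tall to fit below the strip. Upright at the start. Origin: centre of underside, z up.
- prop_a: One of two equal tall kiln props: a loose cream square post 38 x 38 mm, 80 mm tall, about 0.18 kg, standing. The two are interchangeable. Origin: centre of underside, x and y across the flats, z up.
- prop_b: The other tall kiln prop, the same: 38 x 38 x 80 mm tall. Origin: centre of underside, x and y across the flats, z up.
- short_prop: An odd kiln prop: a loose cream round post, 38 mm across and only 45 mm tall, standing among the others. Not used: leave it where it is. Origin: centre of underside.
- strip: Loose flat cream refractory strip, 60 (its x) x 210 (its y) x 14 mm thick, about 0.35 kg, lying flat on the table beside the kiln shelf. Origin: centre of underside, z up.
- vase: Loose terracotta vase, 100 mm tall, 76 mm across at the belly, already standing on the kiln shelf behind the disc, on the side away from the robot (+x of the shelf). Leave it where it is. Origin: centre of underside.
Mind the look-alikes: they are no part of the job. What is shaped like the strip but pink is not meant.

How it is judged:
At the end, for the whole second after the job is handed in: In the disc's frame: low cup on it within 12 mm; tall props on the shelf at y = +-(56 to 105) mm, |x| < 15 mm; strip on them, |x| < 15, |y| < 20 mm, within 0.15 rad of y; tall cup on the strip, |x| < 15, |y| < 20 mm of its centre. All upright (0.08 rad), at rest (horizontal distance between low_cup and setter_disc below 0.012 m and z of low_cup in the frame of setter_disc between 0.002 and 0.01 m and ((y of prop_a in the frame of setter_disc between 0.056 and 0.105 m and y of prop_b in the frame of setter_disc between -0.105 and -0.056 m) or (y of prop_b in the frame of setter_disc between 0.056 and 0.105 m and y of prop_a in the frame of setter_disc between -0.105 and -0.056 m)) and x of prop_a in the frame of setter_disc between -0.015 and 0.015 m and z of prop_a in the frame of setter_disc between -0.004 and 0.004 m and x of prop_b in the frame of setter_disc between -0.015 and 0.015 m and z of prop_b in the frame of setter_disc between -0.004 and 0.004 m and x of strip in the frame of setter_disc between -0.015 and 0.015 m and y of strip in the frame of setter_disc between -0.02 and 0.02 m and z of strip in the frame of setter_disc between 0.075 and 0.085 m and angle between the y axis of strip and the y axis of setter_disc, either way round below 0.15 rad and x of tall_cup in the frame of strip between -0.015 and 0.015 m and y of tall_cup in the frame of strip between -0.02 and 0.02 m and z of tall_cup in the frame of strip between 0.01 and 0.018 m and angle between each of low_cup, tall_cup, prop_a, prop_b, strip's own z axis and vertical below 0.08 rad and linear speed of each of low_cup, tall_cup, prop_a, prop_b, strip below 0.02 m/s); the robot touches nothing.
It fails at once if the vase is shifted by more than 15 mm (distance of vase from where it was at the start of the episode above 0.015 m).
It fails at once if the short prop is shifted by more than 15 mm (distance of short_prop from where it was at the start of the episode above 0.015 m).
It also fails if it takes over 144 s, if anything falls off the work surface, if the arm or the gripper's body presses on something with over 40 N, if the wrist force passes 120 N, or if a joint passes its speed limit or range.

## Working session

There is one attempt and no reset: what is moved stays moved. The work goes in short steps, each a Python script; the robot and the scene stay as the last script left them, time stands still between calls to the robot, and variables do not carry over. Pictures are saved under pics/ and viewed, and the job is handed in when it is done.

```bash
ls; mkdir -p pics; python3 - <<'E'
from cell import ctrl, fingers, ik, imaging, ticket, spotter
import cv2
for n in ["scene","top"]:
    s=imaging.snapshot(n); cv2.imwrite(f"pics/{n}0.png",s["image"][:,:,::-1]); print(n,s["fx"],s["R"],s["t"])
print(ctrl.current_t(), ctrl.current_ee_rot())
E
```

```text
pics
scene 460.5223925696575 [[-0.25600499  0.96659908 -0.01215152]
 [ 0.82675353  0.21241802 -0.52091956]
 [-0.50093917 -0.14340432 -0.85351928]] [ 0.21357124 -0.37268303  1.4981102 ]
top 398.1816062223202 [[ 0.02907642 -0.99956462 -0.00501289]
 [-0.9821383  -0.0276361  -0.18611987]
 [ 0.1859003   0.01033505 -0.98251426]] [-0.10976432  0.5293696   1.20954568]
0.1 [-3.10068499e+00 -4.95360242e-01  3.77575659e-04]
```

View pics/scene0.png

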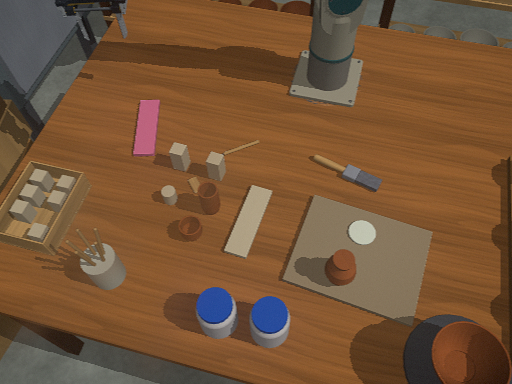

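View pics/top0.png

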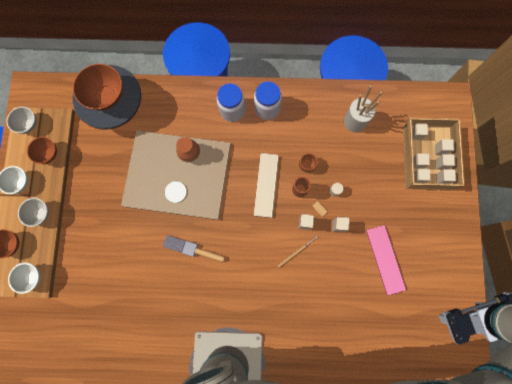

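```bash
cat > h.py <<'E'
from cell import ctrl, fingers, ik, imaging, ticket, spotter
import cv2, numpy as np
from scipy.spatial.transform import Rotation as Ro
def cloud(s):
    z=s["range_z"]; v,u=np.mgrid[0:384,0:512]
    c=np.stack([(u-s["cx"])/s["fx"]*z,(v-s["cy"])/s["fy"]*z,z],-1)
    P=(c-s["t"])@s["R"]      # R^T (c-t)
    P[z<=0]=np.nan
    return P
def ori(yaw): # tool down, jaw axis (tool y) at world angle: yaw=angle of tool x
    c,s=np.cos(yaw),np.sin(yaw)
    return Ro.from_matrix(np.array([[c,s,0],[s,-c,0],[0,0,-1]])).as_rotvec()
E
python3 - <<'E'
from h import *
for cam in ["top","scene"]:
    s=imaging.snapshot(cam);P=cloud(s)
    for lab in ["kiln_shelf","setter_disc","low_cup","tall_cup","prop_a","short_prop","strip","vase"]:
        for d in spotter.cut_out(s,lab)[:4]:
            if d["conf"]<0.2: continue
            p=P[d["region"]];p=p[~np.isnan(p[:,0])]
            if len(p)<5: continue
            zt=np.percentile(p[:,2],95); t=p[p[:,2]>zt-.008]
            r=cv2.minAreaRect((t[:,:2]*1000).astype(np.float32))
            print(cam,lab,round(d["conf"],2),np.round(d["rect"]),"ztop %.3f"%zt,"med",np.median(t[:,:2],0).round(4),"rect",np.round(r[0],1),np.round(r[1],1),round(r[2],1))
        s=imaging.snapshot(cam)
print(ctrl.current_t())
E
```

```text
top kiln_shelf 0.82 [122. 133. 231. 219.] ztop 0.019 med [0.5884 0.2048] rect [595.7 192.7] [320.4 260.6] 83.7
top setter_disc 0.59 [166. 182. 186. 203.] ztop 0.025 med [0.534  0.1891] rect [533.9 190. ] [66.5 65.5] 5.7
top low_cup 0.53 [297. 156. 318. 174.] ztop 0.051 med [ 0.6386 -0.2402] rect [ 639.6 -238.4] [55.8 56.6] 67.5
top tall_cup 0.86 [291. 178. 313. 198.] ztop 0.095 med [ 0.5463 -0.2119] rect [ 553.5 -213. ] [50.7 45.9] 1.5
top prop_a 0.59 [301. 214. 313. 228.] ztop 0.084 med [ 0.4442 -0.2293] rect [ 445.  -229.8] [35.1 37.3] 83.8
top prop_a 0.51 [330. 219. 348. 234.] ztop 0.083 med [ 0.4385 -0.3385] rect [ 440.  -338.9] [36.8 38.6] 88.2
top strip 0.84 [255. 155. 276. 219.] ztop 0.017 med [ 0.5636 -0.103 ] rect [ 567.4 -103.4] [ 59.8 210.4] 85.5
top strip 0.58 [368. 226. 406. 298.] ztop 0.017 med [ 0.3355 -0.4876] rect [ 337.3 -486.9] [208.8  60.9] 17.1
top vase 0.91 [176. 135. 199. 168.] ztop 0.117 med [0.6635 0.1507] rect [663.9 150.4] [48.1 47. ] 63.2
scene kiln_shelf 0.55 [284. 196. 430. 326.] ztop 0.020 med [0.6068 0.2144] rect [597.1 191.1] [319.8 262.4] 84.0
scene 
[... 519 characters left out ...]
t [ 440.3 -340.9] [40.4 39.8] 86.7
scene prop_a 0.73 [351. 219. 377. 249.] ztop 0.026 med [0.5369 0.1884] rect [535.8 188.4] [65.  70.3] 75.3
scene prop_a 0.65 [204. 148. 222. 183.] ztop 0.084 med [ 0.4497 -0.2319] rect [ 447.5 -232.7] [38.6 37. ] 87.1
scene short_prop 0.52 [164. 187. 177. 207.] ztop 0.050 med [ 0.5574 -0.3301] rect [ 555.3 -331.2] [38.5 35.2] 24.1
scene strip 0.71 [131.  95. 158. 158.] ztop 0.019 med [ 0.3461 -0.4869] rect [ 339.  -488.8] [213.8  60.6] 17.1
scene strip 0.62 [222. 183. 268. 260.] ztop 0.019 med [ 0.5764 -0.1052] rect [ 569.2 -105.3] [ 60.9 211.8] 85.6
scene vase 0.73 [325. 248. 353. 287.] ztop 0.119 med [0.6658 0.1496] rect [665.3 149.1] [48.5 49.6] 43.8
1.8
```

```bash
cat >> h.py <<'E'
SH=np.deg2rad(83.8)            # shelf long direction in world
EY=np.array([np.cos(SH),np.sin(SH)]); EX=np.array([EY[1],-EY[0]])
DISC=np.array([.5347,.1893])
def best(xy,z,yaw):
    c=[]
    for k in (-1,0,1,2):
        o=ori(yaw+k*np.pi); q=ik([*xy,z],o)
        if q is not None: c.append((abs(q[6]),o,q))
    if not c: raise Exception("no ik")
    return min(c,key=lambda a:a[0])[1]
def shot(cam,name):
    s=imaging.snapshot(cam); cv2.imwrite(f"pics/{name}.png",s["image"][:,:,::-1]); return s
def pick(xy,gz,yaw,force,hi=.25,down=.08):
    z=gz-.008; o=best(xy,z,yaw)
    ctrl.goto([*xy,hi],o); ctrl.move_linear([*xy,z+.02],o,v=.2); ctrl.move_linear([*xy,z],o,v=.05)
    f0=ctrl.current_ft_force(); fingers.set_gripper(0.,force); ctrl.wait(.2)
    print("grip mm",ctrl.current_opening()*94,"t",ctrl.current_t())
    ctrl.move_linear([*xy,z+.02],o,v=.08); ctrl.move_linear([*xy,hi],o,v=.2)
    print("lift mm",ctrl.current_opening()*94,"ft",np.round(f0,2),np.round(ctrl.current_ft_force(),2))
def place(xy,gz,yaw,hi=.25,opn=1.0,gap=.001):
    z=gz-.008+gap; o=best(xy,z,yaw)
    ctrl.goto([*xy,hi],o); ctrl.move_linear([*xy,z+.03],o,v=.2); ctrl.move_linear([*xy,z],o,v=.03)
    print("pre-release tcp",np.round(ctrl.current_tool_pos(),4),"ft",np.round(ctrl.current_ft_force(),2))
    fingers.set_gripper(opn); ctrl.wait(.2)
    ctrl.move_linear([*xy,z+.04],o,v=.06); ctrl.move_linear([*xy,hi],o,v=.2)
    print("t",ctrl.current_t())
E
python3 - <<'E'
from h import *
pick((.641,-.2395),.036,0.29,25)
place(DISC,.036+.021,SH)
shot("scene","s1");shot("top","t1")
E
```

```text
grip mm 57.670335269205154 t 6.45
lift mm 57.64871410154069 ft [ 0.4  -0.33 -0.49] [ 0.53  0.28 -1.31]
pre-release tcp [0.5349 0.1894 0.0502] ft [ 0.87  0.48 -1.46]
t 14.4833
```

```bash
python3 - <<'E'
from h import *
pick((.4465,-.2312),.050,np.deg2rad(85.5),35)
place(DISC-.08*EY,.065,SH)
pick((.4402,-.3399),.050,np.deg2rad(87),35)
place(DISC+.08*EY,.065,SH)
s=shot("scene","s2");P=cloud(s)
for lab in ["setter_disc","low_cup","prop_a","kiln_shelf","strip","tall_cup"]:
  for d in spotter.cut_out(s,lab)[:3]:
    if d["conf"]<0.2: continue
    p=P[d["region"]];p=p[~np.isnan(p[:,0])]
    zt=np.percentile(p[:,2],95); t=p[p[:,2]>zt-.008]
    r=cv2.minAreaRect((t[:,:2]*1000).astype(np.float32)); rel=np.array(r[0])/1000-DISC
    print(lab,round(d["conf"],2),"z %.3f"%zt,np.round(r[0],1),np.round(r[1],1),round(r[2],1),"disc frame",np.round([rel@EX,rel@EY],4))
E
```

```text
grip mm 37.807611557710395 t 18.9083
lift mm 37.67195020460882 ft [-0.05  0.15 -0.65] [ 0.17  0.12 -1.85]
pre-release tcp [0.5262 0.1098 0.0582] ft [-0.34  0.19 -1.64]
t 26.7333
grip mm 37.57989799338379 t 31.15
lift mm 38.02794776698185 ft [0.56 1.26 1.3 ] [ 0.21 -0.28 -2.43]
pre-release tcp [0.5435 0.269  0.0582] ft [-0.31 -0.08 -2.03]
t 39.8667
setter_disc 0.48 z 0.026 [552.5 185.6] [66.5 34.7] 85.1 disc frame [ 0.0181 -0.0018]
low_cup 0.93 z 0.074 [536.4 187.1] [53.9 56.2] 76.9 disc frame [ 0.0019 -0.002 ]
prop_a 0.72 z 0.098 [527.1 107.8] [38.1 38.6] 81.3 disc frame [ 0.0013 -0.0818]
prop_a 0.65 z 0.098 [544.5 266.6] [37.4 40.8] 81.5 disc frame [0.0014 0.0779]
prop_a 0.53 z 0.074 [535.9 186. ] [56.2 54.8] 4.9 disc frame [ 0.0016 -0.0032]
kiln_shelf 0.87 z 0.020 [596.3 191.2] [320.3 262.6] 83.7 disc frame [0.0611 0.0085]
kiln_shelf 0.41 z 0.049 [ 556.3 -330.9] [37.1 35.4] 19.1 disc frame [ 0.0776 -0.5148]
strip 0.81 z 0.019 [ 338.7 -488.2] [211.8  60.9] 17.1 disc frame [-0.1217 -0.6948]
strip 0.65 z 0.019 [ 568.9 -104.9] [ 61.2 210.4] 85.2 disc frame [ 0.0658 -0.2888]
strip 0.65 z 0.119 [665.4 149. ] [49.8 49.7] 9.7 disc frame [ 0.1343 -0.0259]
tall_cup 0.78 z 0.097 [ 554.  -215.1] [52.4 50.3] 20.3 disc frame [ 0.0628 -0.4   ]
tall_cup 0.72 z 0.026 [551.3 188.2] [36.4 66.6] 1.4 disc frame [0.0166 0.0007]
```

View pics/s2.png

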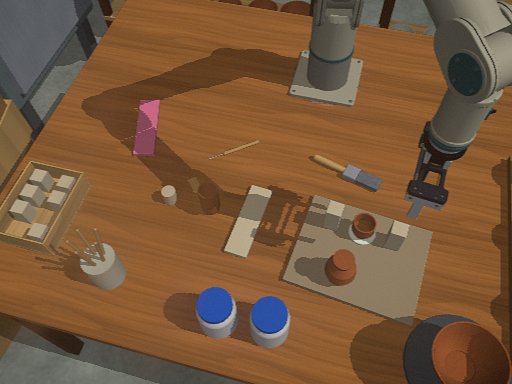

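```bash
python3 - <<'E'
from h import *
pick((.5683,-.1043),.021,np.deg2rad(-4.6),50)
o=best(DISC,.27,SH)
ctrl.goto([*DISC,.25],o)
s=shot("scene","s3");P=cloud(s)
u=P.reshape(-1,3);m=(np.abs(u[:,2]-.25)<.03)
k=np.abs(u[:,:2]-DISC).max(1)<.13
t=u[m&k]; r=(t[:,:2]-DISC)@np.c_[EX,EY]
for a in np.arange(-.11,.11,.02):
    b=(r[:,1]>a)&(r[:,1]<a+.02)
    if b.sum()>5: print(round(a+.01,2),b.sum(),np.median(t[b,2]).round(4))
E
```

```text
grip mm 59.30010584537936 t 44.575
lift mm 59.63213777438095 ft [-0.12 -0.03  0.15] [-0.14 -0.41 -4.06]
-0.1 212 0.252
-0.08 234 0.2519
-0.06 243 0.2516
-0.04 176 0.2517
-0.02 68 0.2504
0.0 70 0.263
0.02 60 0.2498
0.04 138 0.2514
0.06 255 0.2518
0.08 262 0.2517
0.1 150 0.2515
```

View pics/s3.png

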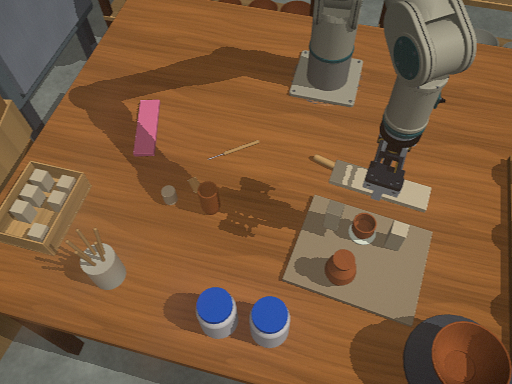

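```bash
python3 - <<'E'
from h import *
place(DISC,.116,SH)
pick((.554,-.214),.060,np.deg2rad(85),25,hi=.28)
shot("scene","s4")
s=shot("top","t4");
for cam in ("scene","top"):
  s=imaging.snapshot(cam);P=cloud(s).reshape(-1,3)
  r=(P[:,:2]-DISC)@np.c_[EX,EY]; b=(np.abs(P[:,2]-.111)<.01)&(np.abs(r[:,0])<.07)&(np.abs(r[:,1])<.14)
  q=cv2.minAreaRect((r[b]*1000).astype(np.float32)); print(cam,q,P[b,2].mean(), [np.median(P[b&(np.abs(r[:,1]-a)<.02),2]) for a in(-.08,0,.08)])
E
```

```text
pre-release tcp [0.5349 0.1894 0.1092] ft [ 0.69  0.61 -3.39]
t 52.3917
grip mm 51.54980480727328 t 56.5667
lift mm 51.239497004867246 ft [0.18 0.04 0.21] [ 0.2   0.07 -0.93]
scene ((1.168182373046875, -2.3850631713867188), (210.54434204101562, 63.38011932373047), 89.99082946777344) 0.10996225541648291 [np.float64(0.11045620587045243), np.float64(0.11001015239837912), np.float64(0.1100051662961951)]
top ((-0.3281288146972656, -0.8516311645507812), (210.2926788330078, 60.526519775390625), 89.98360443115234) 0.10827182640119057 [np.float64(0.10852750736911594), np.float64(0.10832646871441254), np.float64(0.10826247130787849)]
```

View pics/s4.png

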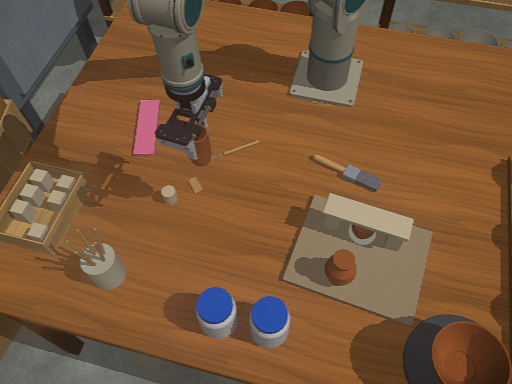

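```bash
python3 - <<'E'
from h import *
place(DISC,.169,SH,hi=.31)
ctrl.goto([.45,-.05,.35],best((.45,-.05),.35,SH))
ctrl.wait(.5)
s=shot("scene","s5")
for cam in ("scene","top"):
  s=shot(cam,cam+"5");P=cloud(s).reshape(-1,3)
  r=(P[:,:2]-DISC)@np.c_[EX,EY]
  for nm,z,w in (("strip",.111,.01),("tallcup",.206,.01),):
    b=(np.abs(P[:,2]-z)<w)&(np.abs(r[:,0])<.07)&(np.abs(r[:,1])<.14)
    q=cv2.minAreaRect((r[b]*1000).astype(np.float32)); print(cam,nm,np.round(q[0],1),np.round(q[1],1),round(q[2],1),np.nanmax(P[b,2]).round(4))
  for nm in ("vase","short_prop","low_cup"):
    for d in spotter.boxes_of(s,nm)[:2]: print(cam,nm,round(d["conf"],2),np.round(d["rect"]))
  t=P[(np.abs(P[:,2]-.117)<.006)&(np.abs(P[:,0]-.664)<.05)&(np.abs(P[:,1]-.15)<.05)]; print("vase",t.mean(0))
  t=P[(np.abs(P[:,2]-.047)<.006)&(np.abs(P[:,0]-.556)<.04)&(np.abs(P[:,1]+.331)<.04)]; print("short",t.mean(0))
print(ctrl.current_t())
E
```

```text
pre-release tcp [0.5348 0.1894 0.1622] ft [ 0.48 -0.22 -1.66]
t 64.2667
scene strip [ 1.  -2.6] [ 63.9 210. ] 0.4 0.1205
scene tallcup [ 1.6 -1.5] [50.4 50.4] 74.6 0.2099
scene vase 0.74 [324. 252. 358. 286.]
scene short_prop 0.76 [161. 186. 178. 204.]
scene short_prop 0.52 [360. 185. 384. 221.]
scene low_cup 0.65 [352. 228. 373. 239.]
vase [0.66571659 0.14927929 0.11646319]
short [ 0.55727839 -0.33071062  0.04653292]
top strip [-0.3  6. ] [ 61.2 195.7] 0.1 0.1208
top tallcup [-0.3 -0.7] [49.4 50.3] 2.1 0.2062
top vase 0.56 [174. 133. 196. 164.]
vase [0.66508127 0.15031172 0.11451614]
short [ 0.55477108 -0.32925013  0.04454356]
66.225
```

View pics/s5.png

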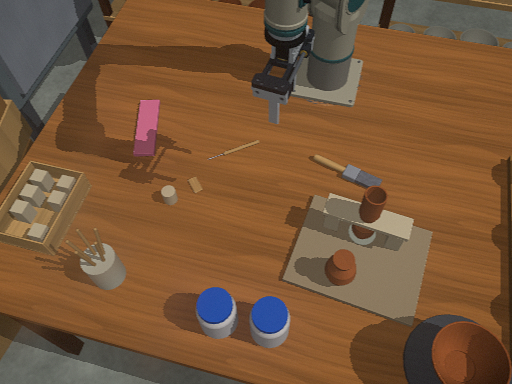

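The picture shows the finished stack: the tall cup on the strip at (373,204), the props under both ends and the low cup below at (362,232). The vase at (341,267) and the short prop at (169,195) have not moved, and the arm is clear.

```bash
python3 - <<'E'
from h import *
ticket.hand_in(); print(ctrl.current_t())
E
```

```text
the job is handed in; nothing more can be done
the job is handed in; nothing more can be done
```

The kiln shelf is loaded as asked and the job was handed in at about 66 s of the allowed 144 s. No verdict is reported, so what follows is my own camera checks.

I placed the low cup on the disc first, then the two tall props. The strip went across the props next, and the tall cup last. Every grip width matched the object's given size.

| Thing | Last measurement in the disc frame |
|---|---|
| Low cup | within about 3 mm of the disc centre, measured before the strip went on |
| Tall props | y about +78 and −82 mm, x about 1 mm, measured before the strip went on |
| Strip | centred within about 3 mm, level, parallel to the shelf within about 0.4° |
| Tall cup | within about 2 mm of the strip centre, rim at about the expected height of 204 mm |
| Vase and short prop | within about 2 mm of where they started |

One reading disagreed. In the final top view the strip came out as 196 mm long and 6 mm off along y. The arm probably hid one end of it in that picture. The scene camera, and the top view taken just before the tall cup was placed, both showed 210 mm and centred.

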